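Set the brake screw of a carver's turntable

ROBOT

A 6-joint arm with a two-finger parallel gripper is mounted at the origin on the work surface. World frame = base frame: x ahead of the robot, y to its left, z up, the work surface at z = 0. Lengths are in m, angles in degrees, forces in N, time in s.
With the tool pointing down it reaches from about 0.3 to 0.75 m from the base axis. Payload 8.5 kg.
Tool frame: the origin (TCP) lies at the very end of the fingers, on their centre line; the grasp point (between the pads) lies 19 mm behind it (env.hold_point_z is the distance from the TCP to the grasp point, in m); z points along the fingers, y is the line along which they close (so a half turn about z gives the same grasp; the last joint's range is limited). The gripper opens to 85 mm and grips with 20 to 120 N. Pads are 22 mm wide; open, the fingers measure 114 mm over their backs; the gripper's body (76 mm by 85 mm) begins 54 mm behind the grasp point. The pads swing forward as they close: fully open they stand 13 mm farther back than shut.
Start: joints at [61.633, 21.807, 74.336, -0, 83.858, -12.336], TCP at [0.152, 0.529, 0.231] pointing down, gripper open.
Joint ranges: [-178.18, 178.18], [-50.72, 133.34], [12.68, 142.11], [-81.47, 261.47], [9.98, 163.14], [-165.26, 165.26]. Speed limits (degrees/s): [136.94, 136.94, 180, 180, 180, 180].

INTERFACE

Orientations are given as a 3x3 rotation matrix whose columns are the frame's x, y, z axes.
In Python, from rig import env, optics gives the robot as it stands.
- The arm moves only by the shell command python3 -m jog 'ROWS' [OPENING] [FORCE]. ROWS is JSON, a list of rows, each an object with "linear": the shift along the tool's x, y, z in units of 40 mm (1.0 is 40 mm), a list of three; "roll": the turn about the tool's z in units of 5 degrees (1.0 is 5 degrees). A call has 1 to 12 rows; each row shifts and turns the commanded pose from where the row before left it, along the tool's axes as they then stand; what a row does not reach is not made up. A row lasts 1/12 s, in which the tool goes at most 41.7 mm and 7.16 degrees, less where a joint would pass 70% of its speed; a pose out of reach is approached as far as the arm can. A call is refused whole if a number of a shift passes 1 or a number of a turn 1, either way. A call with a gripper value outside its range is refused whole. OPENING is the opening, from -1 (shut) to 1 (fully open), set as the call begins (- or left out, the last holds). The fingers move at their own pace and stop on an object; FORCE is the grip in N (left out, the last holds). Time passes only in rows, so rows that do not move let the fingers close. It gives the time, the measured TCP pose, the force, the opening and the grip force at its end, in the units of the state.
- env.observe(): the state, without advancing time (a new reading comes with each control period).
- optics.get_image(name): name is "side" or "top" or "wrist"; returns the picture (400x640x3 uint8, red, green, blue); there is no depth.
- optics.calibration(name): a dict with "fov_y" (degrees; the focal length in pixels is half the picture's height over the tangent of half this angle, whatever the lens; pixels are square), "cx", "cy" (the principal point, pixels), "T" (4x4, takes a point from camera to world coordinates). Camera axes: x right, y down, z forward; pixel columns grow to the right and rows downward; lengths in m; the calibration is good to about 2 mm. The wrist camera is an equidistant fisheye: a pixel r from the principal point sees the ray r / f radians off the axis. A picture is of the moment at which its call begins: read the wrist's pose just before it. calibration takes no time and is no camera call; for the wrist camera it gives the pose at the moment of the call.
- env.close_job(): hands the job in; it is judged then, once.
The state is a dict: "time_s": time; "q": joint angles; "qvel": joint speeds; "joint_efforts": joint torques, N m; "position": TCP position; "tool_rot": TCP orientation; "ft_force": force on the tool from outside, world axes, zero at the start; "wrist_torque": the same for the moment, N m; "grip_width": finger opening in m; "gripper_force": force on a finger pad.
Only numpy, scipy, OpenCV 4.12 (cv2) and the standard library are available. Lean on these libraries where they do the work, as an engineer would, in place of code of your own. Each camera call takes 0.05 s, during which the arm holds its last target. There are 200 camera calls.

TASK

Turn the turntable by its wooden blank until the red line on the wheel points squarely at the red index post. Leaving the wheel so, turn the brass brake thumbscrew clockwise (seen from above) until it seats, then back it off a quarter turn and stay there gripping it: the job finishes with the gripper still holding the thumbscrew at that setting. Leave the jar, the cap and the tin on the bench where they are.

Things in the scene. Friction and masses are not known exactly. Their poses are not given: they have to be found in the camera images.
- holder: fixed grey base, plate 300 mm long (y), 12 mm thick; origin on the bench top midway between the two vertical axes: wheel at y = -52.5 mm, thumbscrew at y = +52.5 mm (both x = 0). A bracket, 34 mm wide in x, holds the thumbscrew: post at y = 80 to 105 mm, arm over the wheel's rim to y = 28 mm, top 82 mm above the bench. z up.
- index (a point): white-tipped top of the red index post (14 x 12 mm, 58 mm high) on the base just outside the wheel's rim, 135 mm from the wheel axis along the base's +x; this point is 60 mm above the bench
- turntable (a joint): angle of the aluminium wheel (240 mm across, top 57 mm above the bench) about its vertical axis, growing counterclockwise seen from above; 0 when its red radial line points at the index post (the base's +x). Starts at 0.5 to 1.4 rad; turns either way to 3.1 rad. Drag about 0.06 N m, whatever the thumbscrew does; stays where it is left.
- blank_grip (a point): grip point on the dark wooden blank fixed on the wheel's axis (they turn as one), 105 mm above the bench; its x runs along the red line. The blank is an upright 30 x 30 mm square block, faces square to its x and y, flat sides from 69 to 129 mm above the bench, a round knob on top to 141 mm; it stands on a brass hub 54 mm across.
- thumbscrew (a joint): angle of the brass thumbscrew about its vertical axis: 0 = seated (solid stop), growing as it is backed off, counterclockwise from above, to at most 4 rad. Clockwise tightens. Starts 0.5 to 1.25 rad short of the seat. Drag about 0.05 N m; stays where left; does not rise or sink. Seated, its wing lies in line with the bracket arm (the base's y).
- wing_grip (a point): grip point on the thumbscrew's axis, 110 mm above the bench; turns with the screw. The wing is an upright brass block 12 mm thick (its own x), 42 mm long (its own y), from 91 to 125 mm above the bench, a 16 mm button on top to 127 mm, over a collar 26 mm across. The bracket arm's top is 82 mm above the bench.
- jar: bystander: white plastic jar with a lid, 48 mm across, 72 mm high, loose; origin under its centre
- cap: bystander: loose white cap, 54 mm across, 22 mm high; origin under its centre
- tin: bystander: dark round tin, 84 mm across, 60 mm high, loose; origin under its centre

How it is judged (in metres and radians):
On the way, in this order (a step that is already met when the one before it is completed fails the run):
1. the red line points at the index post (within 0.12 rad) (value of joint turntable between -0.12 and 0.12 rad), for 0.2 s.
2. with the line still at the post (within 0.15 rad), the thumbscrew is seated (within 0.08 rad of its stop) (value of joint turntable between -0.15 and 0.15 rad and value of joint thumbscrew below 0.08 rad), for 0.2 s.
At the end, for the whole second after the job is handed in: the thumbscrew stands a quarter turn (1.57 rad, within 0.28 rad) back from its seat, at rest and gripped by the fingers (more than 3 N on it), and the red line still points at the index post within 0.15 rad (value of joint thumbscrew between 1.291 and 1.851 rad and velocity of joint thumbscrew between -0.05 and 0.05 rad/s and value of joint turntable between -0.15 and 0.15 rad and contact force between the fingers and thumbscrew above 3 N); the arm keeps its last pose, push and grip.
It fails at once if the jar is moved by more than 30 mm (distance of jar from where it was at the start of the episode above 0.03 m).
It fails at once if the cap is moved by more than 30 mm (distance of cap from where it was at the start of the episode above 0.03 m).
It fails at once if the tin is moved by more than 30 mm (distance of tin from where it was at the start of the episode above 0.03 m).
It also fails if it takes over 54 s, if anything falls off the work surface, if the arm or the gripper's body presses on something with over 40 N, if the wrist force passes 120 N, or if a joint passes its speed limit or range.

## Working session

There is one attempt and no reset: what is moved stays moved. The work goes in short steps, Python scripts to look and compute and a shell command to move; the robot and the scene stay as the last step left them, time stands still between calls to the robot, and variables do not carry over. Pictures are saved under pics/ and viewed, at most 10 in all, crops included, and the job is handed in when it is done.

```bash
ls; mkdir -p pics; python3 - <<'E'
from rig import env, optics
import cv2, numpy as np
s=env.observe(); print(s['time_s'],s['position'],np.round(s['tool_rot'],3).tolist(),s['grip_width'],env.hold_point_z)
ims=[]
for n in ['top','side']:
    im=optics.get_image(n); cv2.imwrite(f'pics/{n}0.png',im[:,:,::-1]); c=optics.calibration(n); print(n,c['fov_y'],c['cx'],c['cy'],np.round(c['T'],3).tolist())
E
```

```text
pics
0.0 [0.15175305 0.52835955 0.23070623] [[-0.961, 0.276, -0.001], [0.276, 0.961, -0.001], [0.0, -0.001, -1.0]] 0.08488187287325254 0.0187
top 57.758923263305654 320.6218551994461 195.94822493314481 [[0.022, -0.995, 0.094, 0.492], [-1.0, -0.024, -0.017, 0.061], [0.019, -0.093, -0.995, 0.963], [0.0, 0.0, 0.0, 1.0]]
side 50.43595376295414 319.5822049011596 195.71183409537656 [[0.996, -0.06, 0.06, 0.499], [-0.085, -0.625, 0.776, -0.684], [-0.009, -0.779, -0.628, 0.703], [0.0, 0.0, 0.0, 1.0]]
```

View pics/top0.png

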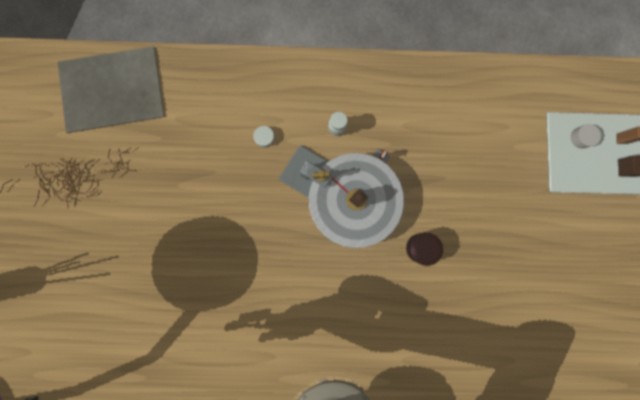

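View pics/side0.png

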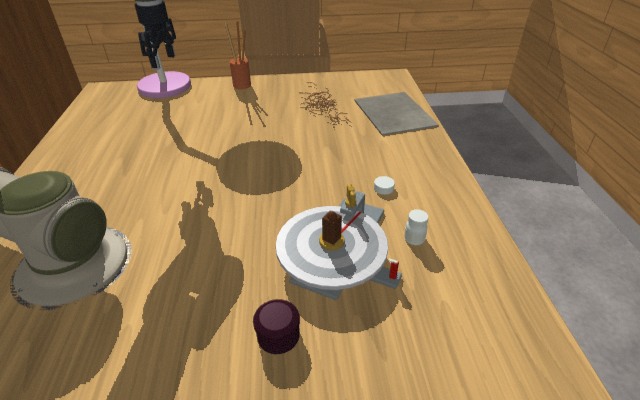

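```bash
python3 - <<'E'
import cv2, numpy as np
a=cv2.imread('pics/top0.png')[105:255,265:455]; b=cv2.imread('pics/side0.png')[175:300,265:440]
a=cv2.resize(a,(760,600),interpolation=cv2.INTER_CUBIC)[:,:]; b=cv2.resize(b,(760,543),interpolation=cv2.INTER_CUBIC)
o=np.zeros((400,800,3),np.uint8)
a=cv2.resize(a,(400,316)); 
cv2.imwrite('pics/topc.png',cv2.resize(cv2.imread('pics/top0.png')[105:255,265:455],(760,600),interpolation=cv2.INTER_CUBIC)); cv2.imwrite('pics/sidec.png',b)
E
```

```text
(no output)
```

View pics/topc.png

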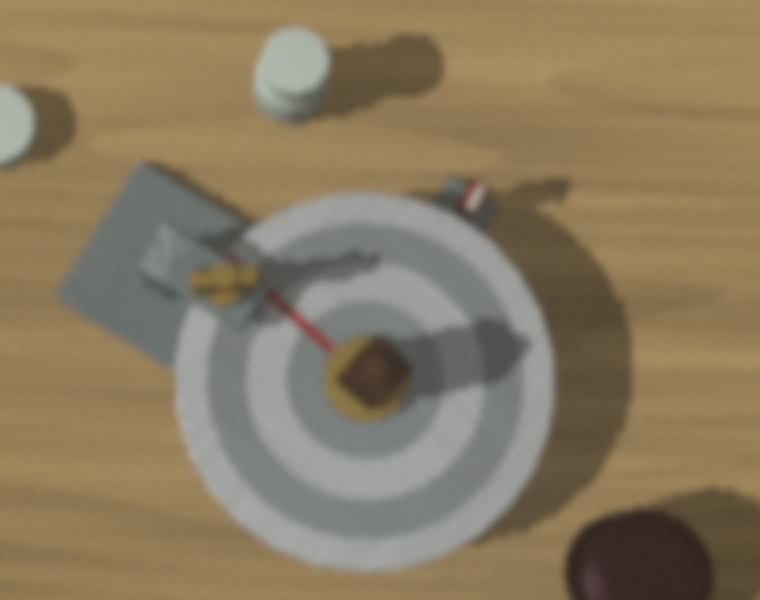

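View pics/sidec.png

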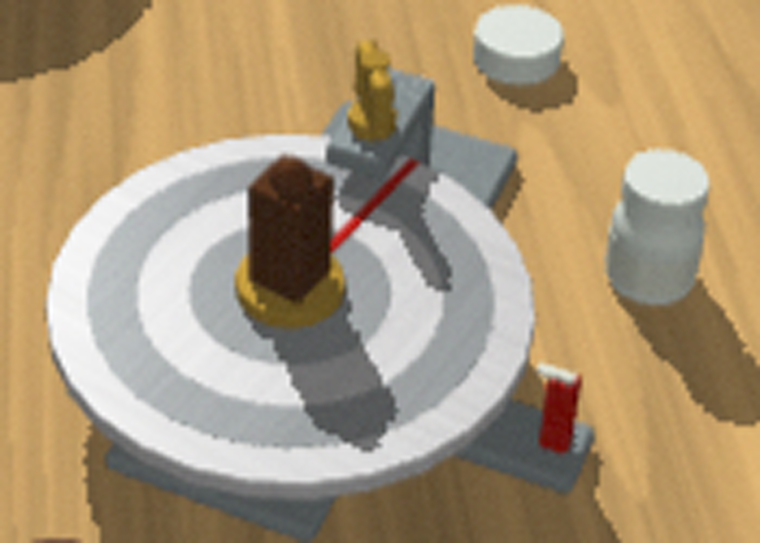

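```bash
cat > h.py <<'E'
from rig import env, optics
import numpy as np, cv2
def ray(c,uv,fish=False):
    f=200/np.tan(np.radians(c['fov_y']/2)); d=np.array([uv[0]-c['cx'],uv[1]-c['cy']],float)/f
    if fish:
        r=np.linalg.norm(d); v=np.r_[d/r*np.sin(r),np.cos(r)] if r>1e-9 else np.array([0,0,1.])
    else: v=np.r_[d,1]
    T=np.array(c['T']); v=T[:3,:3]@v; return T[:3,3],v/np.linalg.norm(v)
def plane(o_d,z): o,d=o_d; return o+d*(z-o[2])/d[2]
def tri(*rs):
    A=sum(np.eye(3)-np.outer(d,d) for o,d in rs); b=sum((np.eye(3)-np.outer(d,d))@o for o,d in rs)
    p=np.linalg.solve(A,b); return p,[np.linalg.norm(np.cross(p-o,d)) for o,d in rs]
ang=lambda a,b: np.degrees(np.arctan2(b[1]-a[1],b[0]-a[0]))
E
python3 - <<'E'
from h import *
np.set_printoptions(precision=4,suppress=True)
ct,cs=optics.calibration('top'),optics.calibration('side')
t=lambda u,v: ray(ct,(265+(u+.5)/4-.5,105+(v+.5)/4-.5))
k=760/175; s=lambda u,v: ray(cs,(265+(u+.5)/k-.5,175+(v+.5)/k-.5))
for n,a,b in [('knob',(374,369),(290,172)),('wing',(224,280),(376,62)),('post',(474,194),(558,373)),('line_in',(332,348),(332,247)),('line_out',(270,294),None),
  ('cap',(0,122),(518,30)),('jar',(295,62),(668,173))]:
    if b: print(n,*tri(t(*a),s(*b)))
# wheel ellipse in both
for n,c,z in (('top',ct,.057),('side',cs,.057)):
    im=cv2.imread(f'pics/{n}0.png'); hsv=cv2.cvtColor(im,cv2.COLOR_BGR2HSV)
    m=((hsv[...,1]<45)&(hsv[...,2]>90)).astype(np.uint8)
    x0,y0,x1,y1=(300,145,410,250) if n=='top' else (270,200,392,290)
    q=np.zeros_like(m); q[y0:y1,x0:x1]=m[y0:y1,x0:x1]
    cn=max(cv2.findContours(q,0,1)[0],key=cv2.contourArea)
    P=np.array([plane(ray(c,p[0]),z)[:2] for p in cv2.convexHull(cn)])
    A=np.c_[2*P,np.ones(len(P))]; x=np.linalg.lstsq(A,(P**2).sum(1),rcond=None)[0]
    print(n,'wheel c',x[:2],'R',np.sqrt(x[2]+x[:2]@x[:2]))
a,b=[plane(t(*p),.057) for p in ((332,348),(270,294))]; print('line top',a,b,ang(a,b))
a,b=[plane(s(*p),.057) for p in ((332,247),(415,162))]; print('line side',a,b,ang(a,b))
print('tin',plane(t(640,580),.06))
E
```

```text
knob [ 0.5713 -0.0398  0.1316] [np.float64(0.0009675664723009631), np.float64(0.0009675664723007437)]
wing [0.6234 0.0477 0.1247] [np.float64(0.0022872758347173452), np.float64(0.0022872758347173986)]
post [ 0.6907 -0.1108  0.0591] [np.float64(0.0003101880753420609), np.float64(0.000310188075342125)]
line_in [ 0.5926 -0.0217  0.0637] [np.float64(0.003294317448262863), np.float64(0.0032943174482625956)]
cap [0.7376 0.1959 0.0261] [np.float64(0.000187328538137033), np.float64(0.00018732853813721703)]
jar [0.7704 0.0053 0.0743] [np.float64(0.0019998661678112444), np.float64(0.001999866167811395)]
top wheel c [ 0.587  -0.0254] R 0.13252745361631024
side wheel c [ 0.5817 -0.0388] R 0.1283354498401024
line top [ 0.59   -0.0221  0.057 ] [0.6233 0.0176 0.057 ] 50.0030719174667
line side [ 0.5969 -0.0145  0.057 ] [0.6489 0.0461 0.057 ] 49.353981440036435
tin [ 0.4496 -0.2154  0.06  ]
```

```bash
python3 -m jog '[{"linear":[-0.58,-0.45,0],"roll":0.4},{"linear":[-0.58,-0.45,0],"roll":0},{"linear":[-0.58,-0.45,0],"roll":0},{"linear":[-0.58,-0.45,0],"roll":0},{"linear":[-0.58,-0.45,0],"roll":0},{"linear":[-0.58,-0.45,0],"roll":0},{"linear":[-0.58,-0.45,0],"roll":0},{"linear":[-0.58,-0.45,0],"roll":0},{"linear":[-0.58,-0.45,0],"roll":0},{"linear":[-0.58,-0.45,0],"roll":0},{"linear":[-0.58,-0.45,0],"roll":0},{"linear":[-0.58,-0.45,0],"roll":0}]' 1
```

```text
time_s: 1.1
position: [0.351, 0.2363, 0.2312]
tool_rot: [[-0.951, 0.309, -0.0], [0.309, 0.951, -0.0], [0.0, -0.0, -1.0]]
ft_force: [0.7, 1.2, 1.1]
grip_width: 0.0856
gripper_force: 0.0
```

```bash
python3 -m jog '[{"linear":[-0.61,-0.4,0],"roll":0},{"linear":[-0.61,-0.4,0],"roll":0},{"linear":[-0.61,-0.4,0],"roll":0},{"linear":[-0.61,-0.4,0],"roll":0},{"linear":[-0.61,-0.4,0],"roll":0},{"linear":[-0.61,-0.4,0],"roll":0},{"linear":[-0.61,-0.4,0],"roll":0},{"linear":[-0.61,-0.4,0],"roll":0},{"linear":[-0.61,-0.4,0],"roll":0},{"linear":[-0.61,-0.4,0],"roll":0},{"linear":[-0.61,-0.4,0],"roll":0},{"linear":[-0.61,-0.4,0],"roll":0}]' &&  python3 -m jog '[{"linear":[0,0,0],"roll":1},{"linear":[0,0,0],"roll":1},{"linear":[0,0,0],"roll":1},{"linear":[0,0,0],"roll":1},{"linear":[0,0,0],"roll":0.4},{"linear":[0,0,0],"roll":0},{"linear":[0,0,0],"roll":0}]'; python3 - <<'E'
from h import *
import pickle
c=optics.calibration('wrist'); im=optics.get_image('wrist'); cv2.imwrite('pics/w1.png',im[:,:,::-1]); pickle.dump(c,open('w1.pkl','wb')); print(c['fov_y'],c['cx'],c['cy'],np.round(c['T'],3).tolist())
E
```

```text
time_s: 2.1
position: [0.5701, -0.0368, 0.2309]
tool_rot: [[-0.951, 0.31, -0.001], [0.31, 0.951, 0.0], [0.001, -0.0, -1.0]]
ft_force: [0.2, -0.5, 0.4]
grip_width: 0.0853
gripper_force: 0.0
time_s: 2.68
position: [0.5695, -0.0356, 0.231]
tool_rot: [[-0.767, 0.642, -0.001], [0.642, 0.767, 0.0], [0.001, -0.0, -1.0]]
ft_force: [-0.0, 0.0, -0.3]
grip_width: 0.0854
gripper_force: 0.0
65.70646984690485 320.89994405386125 199.22404914977992 [[0.643, 0.74, 0.198, 0.52], [0.766, -0.621, -0.167, 0.006], [-0.001, 0.259, -0.966, 0.375], [0.0, 0.0, 0.0, 1.0]]
```

View pics/w1.png

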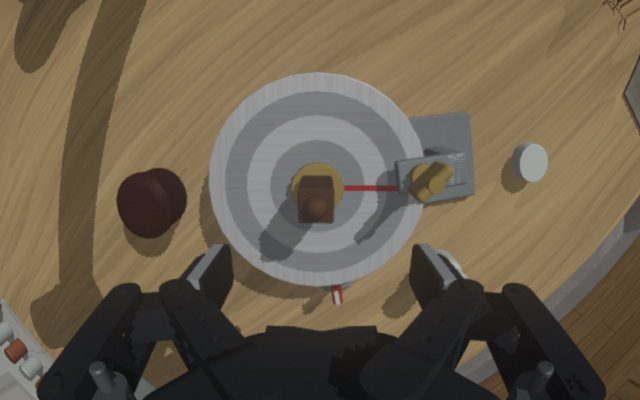

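```bash
python3 - <<'E'
from h import *
import pickle
np.set_printoptions(precision=4,suppress=True)
c=pickle.load(open('w1.pkl','rb')); w=lambda u,v: ray(c,(u,v),True)
ct,cs=optics.calibration('top'),optics.calibration('side')
t=lambda u,v: ray(ct,(265+(u+.5)/4-.5,105+(v+.5)/4-.5))
k=760/175; s=lambda u,v: ray(cs,(265+(u+.5)/k-.5,175+(v+.5)/k-.5))
print('knob',plane(w(317,205),.141),*tri(w(317,205),t(374,369),s(290,172)))
print('wing',plane(w(432,180),.127),*tri(w(432,180),t(224,280),s(376,62)))
print('post',plane(w(337,287),.06),*tri(w(337,287),t(474,194),s(558,373)))
a,b=[plane(w(*p),.057) for p in ((346,188),(395,188))]; print('line',a,b,ang(a,b))
im=cv2.imread('pics/w1.png'); 
cv2.imwrite('pics/w1c.png',cv2.resize(im[140:220,280:480],(800,320),interpolation=cv2.INTER_CUBIC))
E
```

```text
knob [ 0.5693 -0.0395  0.141 ] [ 0.5712 -0.0405  0.1323] [np.float64(0.0007432540201487087), np.float64(0.001218946104393989), np.float64(0.0009929641256873226)]
wing [0.6184 0.0468 0.127 ] [0.6224 0.0478 0.1235] [np.float64(0.002475764690643255), np.float64(0.0011069880541350662), np.float64(0.0035517447559322715)]
post [ 0.6782 -0.1023  0.06  ] [ 0.6892 -0.1082  0.0523] [np.float64(0.006792854522534707), np.float64(0.0044553798454009625), np.float64(0.004135392056676888)]
line [ 0.5925 -0.0206  0.057 ] [0.6264 0.0202 0.057 ] 50.230201332769205
```

View pics/w1c.png

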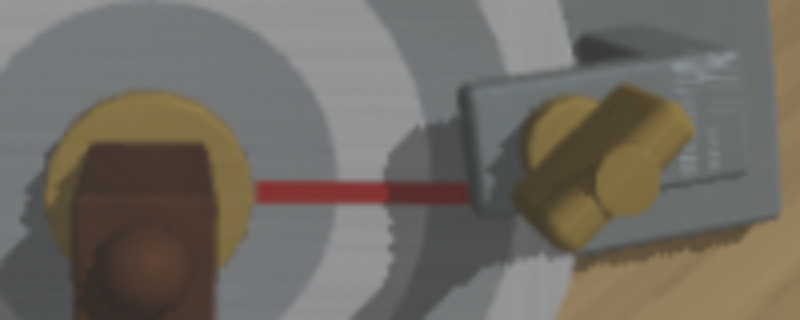

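```bash
python3 - <<'E'
from h import *
import pickle
np.set_printoptions(precision=4,suppress=True)
c=pickle.load(open('w1.pkl','rb')); w=lambda u,v: ray(c,(u,v),True)
g=lambda u,v: w(280+(u+.5)/4-.5,140+(v+.5)/4-.5)
ct,cs=optics.calibration('top'),optics.calibration('side')
t=lambda u,v: ray(ct,(265+(u+.5)/4-.5,105+(v+.5)/4-.5))
k=760/175; s=lambda u,v: ray(cs,(265+(u+.5)/k-.5,175+(v+.5)/k-.5))
print('knob',plane(g(146,265),.138),*tri(g(146,265),t(374,369)))
print('wing',plane(g(630,180),.127),*tri(g(630,180),t(224,280)))
a,b=plane(g(570,232),.125),plane(g(690,130),.125); print(a,b,np.linalg.norm(a-b),ang(a,b))
for z in (.057,.06):
  print('post',plane(w(337,294),z))
im=cv2.imread('pics/w1.png'); hsv=cv2.cvtColor(im,cv2.COLOR_BGR2HSV)
m=((hsv[...,1]>150)&((hsv[...,0]<6)|(hsv[...,0]>172)))[270:320,320:360]; ys,xs=np.nonzero(m); print(sorted(set(zip(ys+270,xs+320)))[:40])
print(im[284:300,330:345].max(2))
E
```

```text
knob [ 0.5701 -0.0411  0.138 ] [ 0.5684 -0.0385  0.148 ] [np.float64(0.0008030816587157935), np.float64(0.0008030816587159284)]
wing [0.6247 0.0481 0.127 ] [0.6197 0.0472 0.1373] [np.float64(0.0010068057893640459), np.float64(0.0010068057893639509)]
[0.6261 0.031  0.125 ] [0.6256 0.0661 0.125 ] 0.03507860935128931 90.85659713496891
post [ 0.6875 -0.1096  0.057 ]
post [ 0.6859 -0.1085  0.06  ]
[(np.int64(286), np.int64(339)), (np.int64(287), np.int64(335)), (np.int64(287), np.int64(336)), (np.int64(287), np.int64(337)), (np.int64(287), np.int64(338)), (np.int64(287), np.int64(339)), (np.int64(288), np.int64(333)), (np.int64(288), np.int64(334)), (np.int64(288), np.int64(335)), (np.int64(288), np.int64(336)), (np.int64(288), np.int64(337)), (np.int64(288), np.int64(338)), (np.int64(288), np.int64(339)), (np.int64(288), np.int64(340)), (np.int64(289), np.int64(333)), (np.int64(289), np.int64(334)), (np.int64(289), np.int64(335)), (np.int64(289), np.int64(336)), (np.int64(289), np.int64(337)), (np.int64(289), np.int64(338)), (np.int64(289), np.int64(339)), (np.int64(289), np.int64(340)),
[... 885 characters left out ...]
7  90]
 [ 72  75  93 105 109 110 110 111 112 113 116 110 103 105 109]
 [ 82  82  92 105 111 115 116 116 113 113 118 122 125 129 132]
 [ 98  92  92 108 123 133 136 134 120 115 120 124 127 134 137]
 [130 115  89 105 134 149 155 153 131 118 120 121 126 137 141]
 [136 120  87  99 139 158 161 156 138 121 121 123 130 143 147]
 [136 126  89  90 137 160 162 158 145 136 138 134 135 147 150]
 [135 129  99  91 131 154 162 159 151 141 139 133 135 148 149]
 [133 128 101  92 121 147 161 161 155 141 135 129 134 147 148]
 [132 127  97  90 115 144 160 162 158 142 134 130 135 145 145]
 [133 128 102  92 111 141 160 162 159 145 136 134 138 143 143]
 [133 131 108  95 103 136 159 162 159 147 137 136 138 140 144]]
```

```bash
python3 -m jog '[{"linear":[-0.1,-0.08,0.3],"roll":0},{"linear":[0,0,0.5],"roll":0},{"linear":[0,0,0.5],"roll":0},{"linear":[0,0,0.5],"roll":0},{"linear":[0,0,0.5],"roll":0},{"linear":[0,0,0.5],"roll":0},{"linear":[0,0,0.5],"roll":0},{"linear":[0,0,0.32],"roll":0},{"linear":[0,0,0],"roll":0}]' && python3 -m jog '[{"linear":[0,0,0],"roll":0},{"linear":[0,0,0],"roll":0},{"linear":[0,0,0],"roll":0},{"linear":[0,0,0],"roll":0},{"linear":[0,0,0],"roll":0},{"linear":[0,0,0],"roll":0},{"linear":[0,0,0],"roll":0},{"linear":[0,0,0],"roll":0},{"linear":[0,0,0],"roll":0},{"linear":[0,0,0],"roll":0}]' -1 40
```

```text
time_s: 3.48
position: [0.5693, -0.0403, 0.0839]
tool_rot: [[-0.766, 0.642, -0.005], [0.642, 0.766, 0.001], [0.005, -0.002, -1.0]]
ft_force: [-0.9, -0.5, -0.3]
grip_width: 0.0857
gripper_force: 0.0
time_s: 4.32
position: [0.57, -0.0418, 0.0876]
tool_rot: [[-0.766, 0.643, -0.001], [0.643, 0.766, -0.002], [-0.001, -0.002, -1.0]]
ft_force: [-7.6, -6.2, 7.3]
grip_width: 0.0294
gripper_force: 41.4
```

```bash
python3 -m jog '[{"linear":[0,0,0],"roll":0.4},{"linear":[0,0,0],"roll":0.8},{"linear":[0,0,0],"roll":0.8},{"linear":[0,0,0],"roll":0.8},{"linear":[0,0,0],"roll":0.8},{"linear":[0,0,0],"roll":0.8},{"linear":[0,0,0],"roll":0.8},{"linear":[0,0,0],"roll":0.8},{"linear":[0,0,0],"roll":0.8},{"linear":[0,0,0],"roll":0.8},{"linear":[0,0,0],"roll":0.8},{"linear":[0,0,0],"roll":0.8}]' && python3 -m jog '[{"linear":[0,0,0],"roll":0.8},{"linear":[0,0,0],"roll":0.8},{"linear":[0,0,0],"roll":0.8},{"linear":[0,0,0],"roll":0.8},{"linear":[0,0,0],"roll":0.8},{"linear":[0,0,0],"roll":0.8},{"linear":[0,0,0],"roll":0.8},{"linear":[0,0,0],"roll":0.8},{"linear":[0,0,0],"roll":0.6},{"linear":[0,0,0],"roll":0},{"linear":[0,0,0],"roll":0},{"linear":[0,0,0],"roll":0}]'; python3 - <<'E'
from h import *
im=optics.get_image('top'); cv2.imwrite('pics/top1.png',im[:,:,::-1]); im=optics.get_image('side'); cv2.imwrite('pics/side1.png',im[:,:,::-1])
hsv=cv2.cvtColor(im,cv2.COLOR_RGB2HSV); c=optics.calibration('side')
m=((hsv[...,1]>170)&(hsv[...,2]>90)&((hsv[...,0]<5)|(hsv[...,0]>172))).astype(np.uint8)
n,l,st,ce=cv2.connectedComponentsWithStats(m)
for i in range(1,n):
  if st[i,4]>8:
    ys,xs=np.nonzero(l==i); vx,vy,x0,y0=cv2.fitLine(np.c_[xs,ys].astype(np.float32),2,0,.01,.01).ravel()
    p=plane(ray(c,(x0-10*vx,y0-10*vy)),.057);q=plane(ray(c,(x0+10*vx,y0+10*vy)),.057); print(st[i],ce[i],plane(ray(c,(x0,y0)),.057),ang(p,q))
E
```

```text
time_s: 5.32
position: [0.5713, -0.0411, 0.0876]
tool_rot: [[-0.066, 0.998, 0.002], [0.998, 0.066, -0.001], [-0.001, 0.002, -1.0]]
ft_force: [3.5, -1.0, 3.9]
grip_width: 0.0294
gripper_force: 40.9
time_s: 6.32
position: [0.5724, -0.0414, 0.0877]
tool_rot: [[0.516, 0.857, 0.005], [0.857, -0.516, -0.001], [0.001, 0.005, -1.0]]
ft_force: [8.9, -2.5, 1.4]
grip_width: 0.0295
gripper_force: 41.5
[344 246  40  14  46] [364.26086957 252.58695652] [ 0.63699064 -0.08167139  0.057     ] -31.439611070083394
[389 263   9  16 103] [393.22330097 270.53398058] [ 0.68603258 -0.13513462  0.057     ] 72.21647507597514
```

```bash
python3 -m jog '[{"linear":[0,0,0],"roll":0},{"linear":[0,0,0],"roll":0},{"linear":[0,0,0],"roll":0},{"linear":[0,0,0],"roll":0},{"linear":[0,0,0],"roll":0},{"linear":[0,0,0],"roll":0},{"linear":[0,0,-0.4],"roll":0},{"linear":[0,0,-0.5],"roll":0},{"linear":[0,0,-0.5],"roll":0},{"linear":[0,0,-0.5],"roll":0},{"linear":[0,0,-0.5],"roll":0},{"linear":[0,0,-0.5],"roll":0}]' 1 && python3 -m jog '[{"linear":[0,0,-0.4],"roll":0},{"linear":[0.5,0,0],"roll":0},{"linear":[0.5,0,0],"roll":0},{"linear":[0.5,0,0],"roll":0},{"linear":[0.5,0,0],"roll":0},{"linear":[0.6,0,0],"roll":-0.4},{"linear":[0,0,0],"roll":-1},{"linear":[0,0,0],"roll":-1},{"linear":[0,0,0],"roll":-1},{"linear":[0,0,0],"roll":-1},{"linear":[0,0,0],"roll":-1},{"linear":[0,0,0],"roll":-1}]' && python3 -m jog '[{"linear":[0,0,0],"roll":0},{"linear":[0,0,0],"roll":0}]'; python3 - <<'E'
from h import *
import pickle
c=optics.calibration('wrist'); im=optics.get_image('wrist')[:,:,::-1]; cv2.imwrite('pics/w2.png',im); pickle.dump(c,open('w2.pkl','wb'))
T=np.array(c['T']); f=200/np.tan(np.radians(c['fov_y']/2))
v=T[:3,:3].T@(np.array([.6245,.048,.125])-T[:3,3]); r=np.arctan2(np.hypot(*v[:2]),v[2]); u=v[:2]/np.hypot(*v[:2])*r*f+[c['cx'],c['cy']]; print(u)
x,y=[int(i) for i in u]; x0,y0=x-100,y-75; print(x0,y0); cv2.imwrite('pics/w2c.png',cv2.resize(im[y0:y0+150,x0:x0+200],(800,600),interpolation=cv2.INTER_CUBIC))
E
```

```text
time_s: 7.42
position: [0.5704, -0.0405, 0.2036]
tool_rot: [[0.515, 0.857, -0.0], [0.857, -0.515, 0.0], [-0.0, -0.0, -1.0]]
ft_force: [-0.3, -0.8, -0.0]
grip_width: 0.0856
gripper_force: 0.0
time_s: 8.42
position: [0.6241, 0.0486, 0.2184]
tool_rot: [[-0.021, 1.0, -0.0], [1.0, 0.021, 0.0], [0.0, -0.0, -1.0]]
ft_force: [0.6, -0.4, -0.5]
grip_width: 0.0854
gripper_force: 0.0
time_s: 8.58
position: [0.6241, 0.0485, 0.2184]
tool_rot: [[-0.014, 1.0, -0.0], [1.0, 0.014, 0.0], [0.0, -0.0, -1.0]]
ft_force: [-0.3, 0.6, 0.1]
grip_width: 0.0853
gripper_force: 0.0
[320.91584726 201.67776707]
220 126
```

View pics/w2c.png

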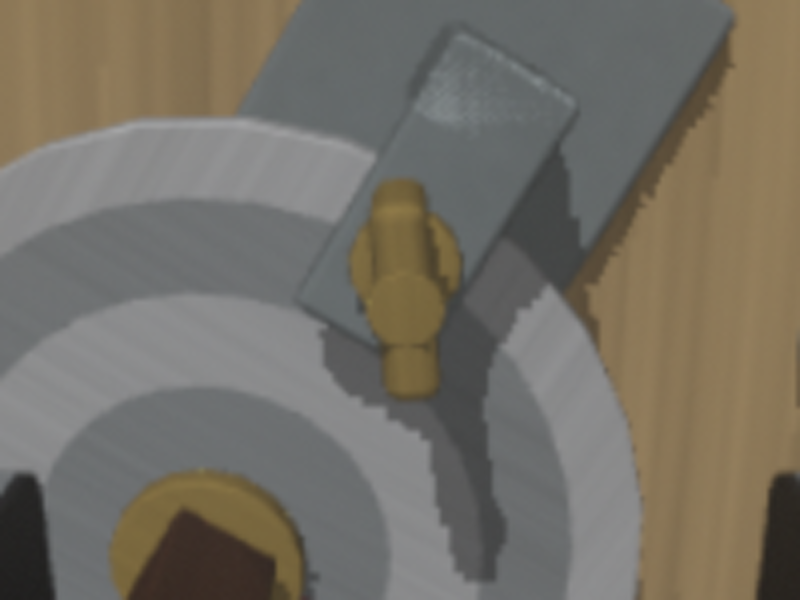

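```bash
python3 - <<'E'
from h import *
import pickle
np.set_printoptions(precision=4,suppress=True)
c=pickle.load(open('w2.pkl','rb')); g=lambda u,v: ray(c,(220+(u+.5)/4-.5,126+(v+.5)/4-.5),True)
c1=pickle.load(open('w1.pkl','rb')); g1=lambda u,v: ray(c1,(280+(u+.5)/4-.5,140+(v+.5)/4-.5),True)
print('button',plane(g(405,309),.127),*tri(g(405,309),g1(630,180)))
a,b=plane(g(411,352),.125),plane(g(400,208),.125); print('wing',a,b,(a+b)/2,np.linalg.norm(a-b),ang(a,b))
a,b=plane(g(298,300),.082),plane(g(460,30),.082); print('arm L',ang(a,b),a)
a,b=plane(g(575,105),.082),plane(g(470,275),.082); print('arm R',ang(b,a))
a,b=plane(g(183,510),.129),plane(g(276,562),.129); print('blank edge',ang(a,b),a,b,np.linalg.norm(a-b))
E
```

```text
button [0.6245 0.0476 0.127 ] [0.6244 0.0479 0.128 ] [np.float64(0.00010126112201435578), np.float64(0.00010126112201435292)]
wing [0.6258 0.0381 0.125 ] [0.6232 0.0674 0.125 ] [0.6245 0.0527 0.125 ] 0.02949040060136377 95.00515639721499
arm L 59.9678101895605 [0.5994 0.0367 0.082 ]
arm R 60.267948842289535
blank edge -30.98383151934382 [0.5787 0.0038 0.129 ] [ 0.598  -0.0078  0.129 ] 0.02252767060157263
```

```bash
python3 -m jog '[{"linear":[0,0,0.3],"roll":-0.6},{"linear":[0,0,0.5],"roll":0},{"linear":[0,0,0.5],"roll":0},{"linear":[0,0,0.5],"roll":0},{"linear":[0,0,0.5],"roll":0},{"linear":[0,0,0.5],"roll":0},{"linear":[0,0,0.32],"roll":0},{"linear":[0,0,0],"roll":0},{"linear":[0,0,0],"roll":0}]' && python3 -m jog '[{"linear":[0,0,0],"roll":0},{"linear":[0,0,0],"roll":0},{"linear":[0,0,0],"roll":0},{"linear":[0,0,0],"roll":0},{"linear":[0,0,0],"roll":0},{"linear":[0,0,0],"roll":0},{"linear":[0,0,0],"roll":0},{"linear":[0,0,0],"roll":0},{"linear":[0,0,0],"roll":0},{"linear":[0,0,0],"roll":0},{"linear":[0,0,0],"roll":0},{"linear":[0,0,0],"roll":0}]' -1 40; python3 -c "
from rig import env
s=env.observe();print(s['wrist_torque'])"
```

```text
time_s: 9.38
position: [0.6242, 0.0485, 0.0936]
tool_rot: [[-0.068, 0.998, -0.001], [0.998, 0.068, 0.0], [0.0, -0.001, -1.0]]
ft_force: [0.9, 1.0, 0.1]
grip_width: 0.0852
gripper_force: 0.0
time_s: 10.38
position: [0.6241, 0.0485, 0.094]
tool_rot: [[-0.069, 0.998, -0.0], [0.998, 0.069, -0.0], [-0.0, -0.0, -1.0]]
ft_force: [-2.9, -0.1, 4.9]
grip_width: 0.0111
gripper_force: 41.7
[ 0.02023747  0.61413118 -0.00717345]
```

```bash
python3 -m jog '[{"linear":[0,0,0],"roll":0.5},{"linear":[0,0,0],"roll":0.8},{"linear":[0,0,0],"roll":0.8},{"linear":[0,0,0],"roll":0.8},{"linear":[0,0,0],"roll":0.8},{"linear":[0,0,0],"roll":0.8},{"linear":[0,0,0],"roll":0.8},{"linear":[0,0,0],"roll":0.7},{"linear":[0,0,0],"roll":0.4},{"linear":[0,0,0],"roll":0},{"linear":[0,0,0],"roll":0},{"linear":[0,0,0],"roll":0}]'; python3 -c "
from rig import env
s=env.observe();print(s['wrist_torque'])"; python3 -m jog '[{"linear":[0,0,0],"roll":0.3},{"linear":[0,0,0],"roll":0.3},{"linear":[0,0,0],"roll":0},{"linear":[0,0,0],"roll":0},{"linear":[0,0,0],"roll":0},{"linear":[0,0,0],"roll":0}]'; python3 -c "
from rig import env
s=env.observe();print(s['wrist_torque'])"
```

```text
time_s: 11.38
position: [0.6244, 0.0484, 0.0941]
tool_rot: [[0.469, 0.883, 0.001], [0.883, -0.469, -0.0], [0.0, 0.001, -1.0]]
ft_force: [-1.4, 0.3, 5.1]
grip_width: 0.0112
gripper_force: 41.6
[-0.02510454  0.2635622  -0.10702532]
time_s: 11.88
position: [0.6245, 0.0484, 0.0941]
tool_rot: [[0.514, 0.858, 0.001], [0.858, -0.514, -0.0], [0.0, 0.001, -1.0]]
ft_force: [-1.5, -0.7, 5.0]
grip_width: 0.0117
gripper_force: 42.6
[-0.09901912  0.27013562  0.31036146]
```

```bash
python3 -m jog '[{"linear":[0,0,0],"roll":0.2},{"linear":[0,0,0],"roll":0},{"linear":[0,0,0],"roll":0},{"linear":[0,0,0],"roll":0},{"linear":[0,0,0],"roll":0}]'; python3 -c "
from rig import env
s=env.observe();print(s['wrist_torque'])"; python3 -m jog '[{"linear":[0,0,0],"roll":-0.4},{"linear":[0,0,0],"roll":-0.8},{"linear":[0,0,0],"roll":-0.8},{"linear":[0,0,0],"roll":-0.8},{"linear":[0,0,0],"roll":-0.8},{"linear":[0,0,0],"roll":-0.8},{"linear":[0,0,0],"roll":-0.8},{"linear":[0,0,0],"roll":-0.8},{"linear":[0,0,0],"roll":-0.8},{"linear":[0,0,0],"roll":-0.8},{"linear":[0,0,0],"roll":-0.8},{"linear":[0,0,0],"roll":-0.8}]' && python3 -m jog '[{"linear":[0,0,0],"roll":-0.8},{"linear":[0,0,0],"roll":-0.8},{"linear":[0,0,0],"roll":-0.8},{"linear":[0,0,0],"roll":-0.8},{"linear":[0,0,0],"roll":-0.8},{"linear":[0,0,0],"roll":-0.8},{"linear":[0,0,0],"roll":-0.8},{"linear":[0,0,0],"roll":-0.8},{"linear":[0,0,0],"roll":-0.8},{"linear":[0,0,0],"roll":-0.8},{"linear":[0,0,0],"roll":-0.8},{"linear":[0,0,0],"roll":-0.4}]' && python3 -m jog '[{"linear":[0,0,0],"roll":0},{"linear":[0,0,0],"roll":0},{"linear":[0,0,0],"roll":0},{"linear":[0,0,0],"roll":0},{"linear":[0,0,0],"roll":0},{"linear":[0,0,0],"roll":0}]'; python3 - <<'E'
from h import *
im=optics.get_image('side')[:,:,::-1]; o=cv2.resize(im[140:300,230:440],(787,600),interpolation=cv2.INTER_CUBIC); cv2.imwrite('pics/s3.png',o)
im=optics.get_image('wrist')[:,:,::-1]; cv2.imwrite('pics/w3.png',im)
print(env.observe()['wrist_torque'])
E
```

```text
time_s: 12.3
position: [0.6245, 0.0484, 0.0941]
tool_rot: [[0.528, 0.849, 0.001], [0.849, -0.528, -0.001], [-0.0, 0.001, -1.0]]
ft_force: [-1.3, -0.6, 4.8]
grip_width: 0.0115
gripper_force: 49.6
[-0.1400728   0.2460589   0.76487759]
time_s: 13.3
position: [0.624, 0.0485, 0.094]
tool_rot: [[-0.246, 0.969, -0.0], [0.969, 0.246, -0.0], [-0.0, -0.0, -1.0]]
ft_force: [-2.9, -0.4, 6.6]
grip_width: 0.0116
gripper_force: 41.7
time_s: 14.3
position: [0.6236, 0.0482, 0.094]
tool_rot: [[-0.868, 0.496, -0.001], [0.496, 0.868, -0.001], [0.001, -0.001, -1.0]]
ft_force: [-5.5, -2.1, 8.1]
grip_width: 0.0115
gripper_force: 41.8
time_s: 14.8
position: [0.6236, 0.0482, 0.094]
tool_rot: [[-0.867, 0.499, -0.001], [0.499, 0.867, -0.001], [0.001, -0.001, -1.0]]
ft_force: [-5.6, -2.8, 7.8]
grip_width: 0.0114
gripper_force: 42.1
[-0.26802857  0.91739938  0.03182712]
```

View pics/s3.png

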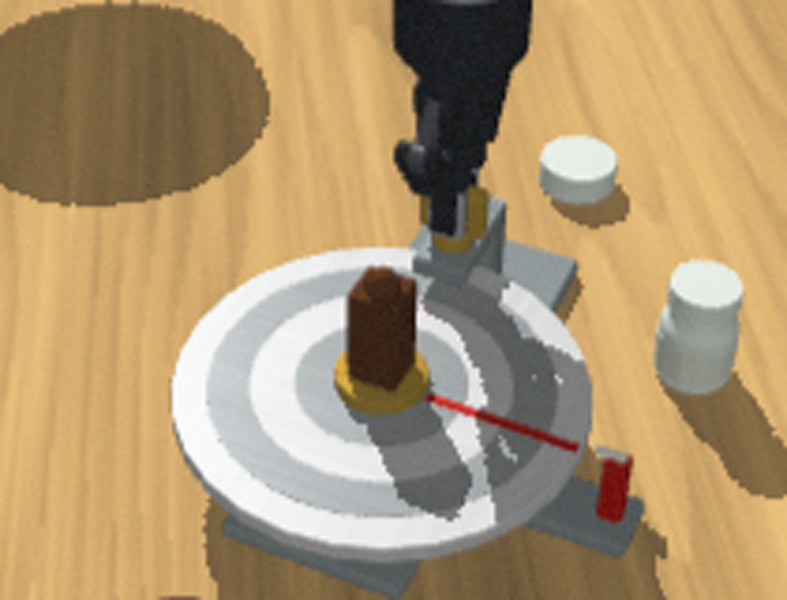

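View pics/w3.png

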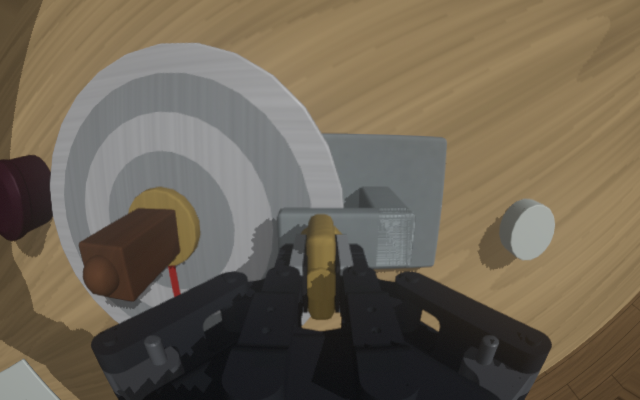

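The side view shows the red line, from (430,398) to (578,447), running at the post at (615,460). The wrist view shows the wing at (320,265) gripped square between the fingers and across the bracket arm. The stop was clearly felt at the seat, and the tool then backed off to 60°, about 90° from it. The jar and cap have not moved.

```bash
python3 -c "
from rig import env
print(env.close_job())"
```

```text
the job is handed in; nothing more can be done
None
```

The job is handed in, no verdict shown: the red line points at the index post within about 1–2°, the thumbscrew was seated and backed off about 90°, and the gripper still holds it at about 42 N; no contact with the jar, cap or tin.

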